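# Take the charged battery pack off the pull-out charger

### The arm

A 6-joint arm with a two-finger parallel gripper is mounted at the origin on the work surface. World frame = base frame: x ahead of the robot, y to its left, z up, the work surface at z = 0. Lengths are in m, angles in rad, forces in N, time in s.
With the tool pointing down it reaches from about 0.35 to 0.775 m from the base axis. Payload 5.5 kg.
Tool frame: the origin (TCP) lies at the very end of the fingers, on their centre line; the grasp point (between the pads) lies 19 mm behind it; z points along the fingers, y is the line along which they close (so a half turn about z gives the same grasp; the last joint's range is limited). The gripper opens to 85 mm and grips with 20 to 120 N. Pads are 22 mm wide; open, the fingers measure 114 mm over their backs; the gripper's body (76 mm by 85 mm) begins 54 mm behind the grasp point. The pads swing forward as they close: fully open they stand 13 mm farther back than shut.
Start: joints at [1.189, 0.313, 0.046, 1.304, 0, 1.431], TCP at [0.138, 0.558, 0.231] pointing down, gripper open.
Joint ranges: [-2.76, 2.76], [-0.86, 1.69], [-1.03, 1.26], [-2.2, 2.34], [-1.47, 1.5], [-3.14, 3.14]. Speed limits (rad/s): [2.57, 2.57, 3.14, 3.14, 3.14, 3.14].

### API

Orientations are given as a unit quaternion [w, x, y, z].
In Python, from workcell import env, cams, ticket, spotter gives the robot as it stands.
- The arm moves only by the tool jog_arm, never from a script. Its argument "increments" is a list that holds one entry, the list of rows, each a list of 7 numbers: the shift along the tool's x, y, z in units of 0.25 m (1.0 is 0.25 m), then the turn, a rotation vector about the tool's x, y, z in units of 180 degrees (1.0 is 180 degrees), then the closure in counts, from 0 (fully open) to 255 (shut). A call has 1 to 20 rows; each row shifts and turns the commanded pose from where the row before left it, along the tool's axes as they then stand; what a row does not reach is not made up. A row lasts 1/10 s, in which the tool goes at most 50 mm and 8.59 degrees, less where a joint would pass 70% of its speed; a pose out of reach is approached as far as the arm can. A call with a number of a shift or a turn outside -1 to 1 is refused whole. A call with a gripper value outside its range is refused whole. The fingers move at their own pace and stop on an object; "force" is the grip in N (left out, the last holds). Time passes only in rows, so rows that do not move let the fingers close. It gives the time, the measured TCP pose, the force, the opening and the grip force at its end, in the units of the state.
- env.get_state(): the state, without advancing time (a new reading comes with each control period).
- cams.read_camera(name): name is "scene" or "top" or "wrist"; returns a dict with "pixels" (384x512x3 uint8, red, green, blue), "fx", "fy", "cx", "cy" (pixels), "xyz" and "attitude" of the camera in the world; the wrist camera has in their place "mount" (4x4, takes a point from camera to tool coordinates, whose origin is the TCP and whose axes are the flange's). Camera axes: x right, y down, z forward; pixel columns grow to the right and rows downward; lengths in m; the calibration is good to about 2 mm. A picture is of the moment at which its call begins: read the wrist's pose just before it. There is no depth.
- ticket.hand_in(): hands the job in; it is judged then, once.
Trained networks look in the newest picture that a camera, given by its name, has taken for a name from the list of things; names that differ only in an ending like _2 or _b are one class to them, and where a whole thing is asked for, a point or a joint stands for the part that bears it (a point fixed in the world has none). Each returns a list of dicts, best first, with "conf" (0 to 1); they miss things now and then, are a little off and sometimes report something else, mostly with a low value. They report only what shows in the picture. A call takes as long as a camera call. They do not tell look-alikes from the thing itself.
- spotter.find_in(target, camera): "uv" ([column, row] in pixels, amid what is visible of it).
- spotter.cut_out(target, camera): "region" (384x512 bool, what is visible of it) and "uv" ([column, row] in pixels, amid what is visible of it).
- spotter.landmark_of(target, camera): "uv" ([column, row] in pixels: a listed point, or the origin of a listed thing).
The state is a dict: "clock": time; "joint_pos": joint angles; "qvel": joint speeds; "tau": joint torques, N m; "tcp_pos": TCP position; "orientation": TCP orientation; "wrist_force": force on the tool from outside, world axes, zero at the start; "ft_torque": the same for the moment, N m; "finger_gap": finger opening in m; "grip_force": force on a finger pad.
Only numpy, scipy, OpenCV 4.12 (cv2) and the standard library are available. Lean on these libraries where they do the work, as an engineer would, in place of code of your own. Each camera call takes 0.05 s, during which the arm holds its last target. There are 200 camera calls.

### The job

Pull the charging tray all the way out from under the shelf by its upright pull. Then take hold of the battery pack with the yellow bands by its two red side catches, squeeze both in while it sits in its bay, and lift it straight up, clear of the charger by about 10 cm. Finish still holding it there upright and still by the squeezed catches, the tray left out; leave the blue-banded pack in its bay and everything else on the bench and shelf where it is.

Things in the scene. Friction and masses are not known exactly. Their poses are not given: they have to be found in the camera images.
- shelf_edge (a point): Middle of the front edge of the rack's shelf, at its top, 173 mm above the bench. The rack is a fixed bench riser: plywood shelf 260 deep x 350 wide x 18 thick on two teal side panels, open at front and back. Axes are the rack's: its front faces its own -x (robot side), +y left as the robot sees it, z up. The charging tray comes out from under the shelf towards -x.
- tray (a joint): How far the charging tray is out, m: 0 home, 0.14 fully out at its stop. It slides level along the rack's -x, carrying charger and packs, and stays where left (about 2.5 N sliding friction, light damping). Home, the packs are mostly under the shelf (centres 20 mm behind its front edge); fully out, their centres stand 120 mm in front of the shelf's front edge.
- tray_pull (a point): The tray's pull: upright black fin with an orange tip, 36 mm deep (rack x), 16 mm thick (rack y), top 82 mm above the bench, sides free down to 32 mm; pinched from above across the 16 mm. Point: its middle, 55 mm above the bench, 85 mm in front of the shelf's edge while the tray is home. Axes as the rack's.
- charger_top (a point): Middle of the top of the grey two-bay charger on the tray (110 deep x 270 wide, top 72 mm above the bench); axes as the rack's; 105 mm behind the pull (rack +x). The bays are 65 mm to the left (+y) and right (-y) of it, a pack in each.
- yellow_pack_center (a point): Middle of the battery pack with two YELLOW bands and yellow ends (left or right bay): black body 80 (x) x 52 (y) x 60 mm high, 0.3 to 0.55 kg, standing on the charger's top, a stem reaching 32 mm down into the bay. Point: half-way up the body, midway between its catches, 102 mm above the bench while seated. Axes as the rack's while seated. Hooks hold it down; it lifts straight up only while both catches are pressed.
- yellow_pack_left_face (a point): Middle of the outer face of its red catch on the pack's +y side, 33 mm from the pack's middle at the same height (27.5 mm when pressed home). The catch is 24 mm wide (pack x), 26 mm high and stands 7 mm proud of the body; 66 mm over both catches, 55 mm pressed home. Sprung: 3 N to start, 6.3 N pressed home.
- yellow_pack_right_face (a point): The same for the red catch on the pack's -y side.
- yellow_pack_left (a joint): How far the yellow-banded pack's +y catch is pressed in, m: 0 out, 0.0055 home; its hook is free from about 0.0035 on.
- yellow_pack_right (a joint): The same for the catch on its -y side.
- blue_pack_center (a point): The same point of the other pack, with two BLUE bands and blue ends, same shape, in the other bay. It stays latched where it is.
- spray_can: Spray can with a red label, 56 across, 170 high; origin at its foot. Stands left of the rack. Leave alone.
- oil_bottle: Green oil bottle, 60 across, 170 high; origin at its foot. Stands right of the rack. Leave alone.
- screw_jar: Brass-coloured jar of screws, 62 across, 68 high, on the rack's shelf; origin at its foot. Leave alone.
- bit_box: Green drill-bit box, 70 x 110 x 32 high, on the rack's shelf; origin under its middle. Leave alone.
- screwdriver: Orange screwdriver, 200 long, lying on the bench; origin on the bench under its middle. Leave alone.
- tape_measure: Yellow tape measure, 70 x 36 x 66 high, on the bench to the right; origin under its middle. Leave alone.
- drill: Teal cordless drill without its pack, about 210 x 180 x 62 high, lying on its side on the bench to the left; origin on the bench under its motor. Leave alone.
Not all that is in view belongs to the job. What is shaped like the part that bears yellow_pack_center but turquoise is not meant.

How it is judged:
By the outcome, as a careful person would: the job done as asked, in the order asked, and still so for the second after the job is handed in, while the arm keeps its last pose, push and grip.
It also fails if it takes over 51 s, if anything falls off the work surface, if the arm or the gripper's body presses on something with over 40 N, if the wrist force passes 120 N, or if a joint passes its speed limit or range.

## Working session

There is one attempt and no reset: what is moved stays moved. The work goes in short steps, Python scripts to look and compute and a tool call to move; the robot and the scene stay as the last step left them, time stands still between calls to the robot, and variables do not carry over. Pictures are saved under pics/ and viewed, at most 10 in all, crops included, and the job is handed in when it is done.

Besides the shell and the picture viewer there is one more tool, called after "Call:" as name(argument=value, ...) on one line, values as JSON. jog_arm: Moves the arm, as the interface text tells. Shifts and turns lie within -1 to 1; 1 stands for 0.25 m of shift or 180 degrees of turn. Its arguments: {"type":"object","properties":{"increments":{"type":"array"},"force":{"type":"number"}},"required":["increments"]}

```bash
mkdir -p pics; ls
cat > h.py <<'E'
import numpy as np, cv2
from scipy.spatial.transform import Rotation as R
from workcell import env, cams, ticket, spotter
def rot(q): return R.from_quat([q[1],q[2],q[3],q[0]]).as_matrix()
def cam(name):
    s=env.get_state(); c=cams.read_camera(name)
    if 'mount' in c:
        T=np.eye(4);T[:3,:3]=rot(s['orientation']);T[:3,3]=s['tcp_pos'];M=T@np.array(c['mount']);c['P'],c['R']=M[:3,3],M[:3,:3]
    else:
        c['P']=np.array(c['xyz']);a=np.array(c['attitude']);c['R']=rot(a) if a.size==4 else a.reshape(3,3)
    return c
def ray(c,uv): return c['R']@np.array([(uv[0]-c['cx'])/c['fx'],(uv[1]-c['cy'])/c['fy'],1])
def atz(c,uv,z):
    d=ray(c,uv);return c['P']+d*(z-c['P'][2])/d[2]
def proj(c,p):
    q=c['R'].T@(np.array(p)-c['P']);return np.array([c['fx']*q[0]/q[2]+c['cx'],c['fy']*q[1]/q[2]+c['cy']])
def tri(obs):
    A=np.zeros((3,3));b=np.zeros(3)
    for c,uv in obs:
        d=ray(c,uv);d/=np.linalg.norm(d);M=np.eye(3)-np.outer(d,d);A+=M;b+=M@c['P']
    return np.linalg.solve(A,b)
def save(c,n): cv2.imwrite('pics/'+n,c['pixels'][...,::-1])
E
python3 - <<'E'
from h import *
np.set_printoptions(precision=4,suppress=True)
ims=[]
H=dict(shelf_edge=.173,tray_pull=.055,charger_top=.072,yellow_pack_center=.102,blue_pack_center=.102,yellow_pack_left_face=.102,yellow_pack_right_face=.102)
for n in['scene','top']:
    c=cam(n);save(c,n+'0.png');print(n,c['P'],c['attitude'])
    for t,z in H.items():
        for r in spotter.landmark_of(t,n)[:3]: print(t,np.round(r['uv'],1),round(r['conf'],2),atz(c,r['uv'],z))
s=env.get_state();print(s['clock'],s['tcp_pos'],s['orientation'],s['wrist_force'])
E
```

```text
pics
scene [ 0.3276 -0.8714  1.1289] [-0.338   0.9262 -0.1587  0.0527]
shelf_edge [289.6 175.4] 0.68 [ 0.6896 -0.0998  0.173 ]
shelf_edge [312.  215.2] 0.61 [ 0.6924 -0.2434  0.173 ]
tray_pull [260.6 209.5] 0.59 [ 0.6071 -0.0977  0.055 ]
charger_top [294.2 195.8] 0.89 [ 0.7108 -0.0958  0.072 ]
charger_top [329.3 189. ] 0.74 [ 0.8169 -0.1066  0.072 ]
yellow_pack_center [304.  199.2] 0.94 [ 0.7209 -0.1383  0.102 ]
yellow_pack_center [178.4 189.3] 0.67 [0.3991 0.0152 0.102 ]
yellow_pack_center [195.8 272.5] 0.6 [ 0.3773 -0.2624  0.102 ]
blue_pack_center [284.8 174.1] 0.7 [ 0.7052 -0.0331  0.102 ]
yellow_pack_left_face [193.6 189.7] 0.62 [ 0.4395 -0.0009  0.102 ]
yellow_pack_left_face [208.9 269.7] 0.5 [ 0.4101 -0.2656  0.102 ]
yellow_pack_left_face [303.  204.2] 0.34 [ 0.7114 -0.1537  0.102 ]
yellow_pack_right_face [308.9 213.3] 0.39 [ 0.7141 -0.188   0.102 ]
yellow_pack_right_face [182.2 269.9] 0.35 [ 0.3473 -0.2439  0.102 ]
top [ 0.2546 -0.0491  1.6478] [ 0.0725 -0.6999  0.7064 -0.0767]
shelf_edge [272.8 155.4] 0.71 [ 0.6852 -0.0841  0.173 ]
tray_pull [275. 190.] 0.89 [ 0.5961 -0.0929  0.055 ]
charger_top [356.  236.6] 0.62 [ 0.4314 -0.36    0.072 ]
charger_top [275.1 156.2] 0.59 [ 0.7117 -0.0944  0.072 ]
yellow_pack_center [292.6 151.8] 0.7 [ 0.718  -0.1532  0.102 ]
yellow_pack_center [234.5 244.1] 0.56 [0.4073 0.0426 0.102 ]
blue_pack_center [254.5 159.9] 0.58 [ 0.6906 -0.0238  0.102 ]
0.8 [0.1377 0.5583 0.2314] [0.     0.1206 0.9927 0.0001] [-0.0957 -0.3139 -0.112 ]
```

Run:
```python
import cv2
a=cv2.imread('pics/scene0.png')[110:320,140:400];b=cv2.imread('pics/top0.png')[100:310,180:440]
cv2.imwrite('pics/both.png',cv2.hconcat([cv2.resize(a,None,fx=1.53,fy=1.53,interpolation=3),cv2.resize(b,None,fx=1.53,fy=1.53,interpolation=3)]))
```

```text
(no output)
```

View pics/both.png

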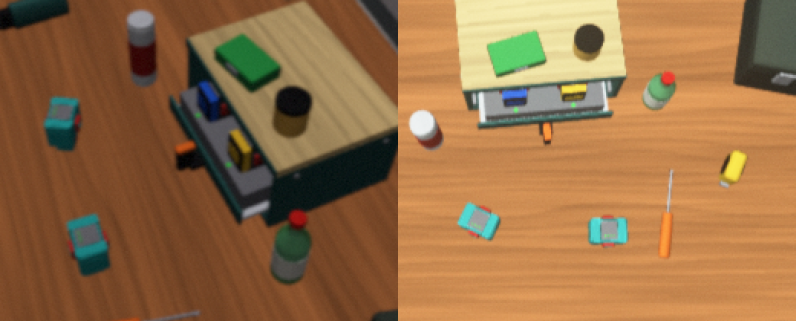

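View pics/scene0.png

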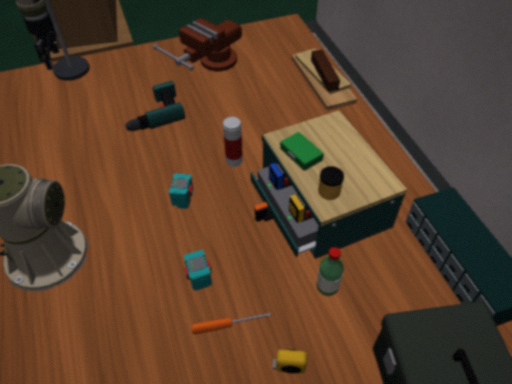

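Rack at the centre. The yellow-banded pack is in the right bay (scene 298,207; top 292,160) and the blue one in the left bay (scene 277,176; top 254,163). Two turquoise look-alikes lie on the bench (scene 180,190 and 198,270). The orange-tipped pull is at scene (261,210), top (275,186).

```bash
cat >> h.py <<'E'
def delta(p,yaw):  # shift in current tool axes (m) and turn to tool-down with y axis = rack y
    s=env.get_state();Rt=rot(s['orientation']);c,sn=np.cos(yaw),np.sin(yaw)
    Rg=np.array([[-c,-sn,0],[-sn,c,0],[0,0,-1]]);
    sh=Rt.T@(np.array(p)-s['tcp_pos']);tv=R.from_matrix(Rt.T@Rg).as_rotvec()
    print('shift units',np.round(sh/.25,4),'turn units',np.round(tv/np.pi,4),'deg',np.round(np.degrees(tv),2))
E
python3 - <<'E'
from h import *
np.set_printoptions(precision=4,suppress=True)
c=cam('top');l=atz(c,(224.4,162.7),.173);r=atz(c,(329,151),.173)
print(l,r,(l+r)/2,np.linalg.norm(l-r),np.degrees(np.arctan2((r-l)[0],-(r-l)[1])))
print(cams.read_camera('wrist')['mount'])
delta([.57,-.095,.231],np.radians(4))
for n in['spray_can','oil_bottle']:
    spotter
    for k in spotter.landmark_of(n,'top')[:1]: print(n,atz(c,k['uv'],0))
E
```

```text
[0.6621 0.0719 0.173 ] [ 0.6984 -0.2664  0.173 ] [ 0.6802 -0.0972  0.173 ] 0.34023736919977654 6.137369676978179
[[ 0.0002 -0.9517 -0.3069  0.0771]
 [ 1.     -0.0001  0.0011 -0.0002]
 [-0.0011 -0.3069  0.9517 -0.1426]
 [ 0.      0.      0.      1.    ]]
shift units [-2.3045 -2.1233  0.0011] turn units [ 0.      0.     -0.0992] deg [  0.01   0.   -17.85]
spray_can [0.5979 0.1748 0.    ]
oil_bottle [ 0.7043 -0.3539  0.    ]
```

Call:
jog_arm(increments=[[[-0.144,-0.133,0,0,0,0,0],[-0.144,-0.133,0,0,0,0,0],[-0.144,-0.133,0,0,0,0,0],[-0.144,-0.133,0,0,0,0,0],[-0.144,-0.133,0,0,0,0,0],[-0.144,-0.133,0,0,0,0,0],[-0.144,-0.133,0,0,0,0,0],[-0.144,-0.133,0,0,0,0,0],[-0.144,-0.133,0,0,0,0,0],[-0.144,-0.133,0,0,0,0,0],[-0.144,-0.133,0,0,0,0,0],[-0.144,-0.133,0,0,0,0,0],[-0.144,-0.133,0,0,0,0,0],[-0.144,-0.133,0,0,0,0,0],[-0.144,-0.133,0,0,0,0,0],[-0.144,-0.133,0,0,0,0,0],[0,0,0,0,0,-0.0276,0],[0,0,0,0,0,-0.0276,0],[0,0,0,0,0,-0.0276,0],[0,0,0,0,0,-0.0276,0]]])

```text
clock: 3.0
tcp_pos: [0.5696, -0.0965, 0.2311]
orientation: [-0.0, -0.054, 0.999, 0.0]
wrist_force: [0.5, 1.0, 0.0]
finger_gap: 0.0851
grip_force: 0.0
```

Run:
```python
from h import *
np.set_printoptions(precision=4,suppress=True)
s=env.get_state();print(s['clock'],s['tcp_pos'],s['joint_pos'],s['finger_gap'])
c=cam('wrist');save(c,'w1.png')
for t,z in dict(shelf_edge=.173,tray_pull=.055,charger_top=.072,yellow_pack_center=.102,blue_pack_center=.102,yellow_pack_left_face=.102,yellow_pack_right_face=.102).items():
    for r in spotter.landmark_of(t,'wrist')[:2]: print(t,np.round(r['uv'],1),round(r['conf'],2),atz(c,r['uv'],z))
delta([.6,-.095,.231],np.radians(6))
```

```text
3.0 [ 0.5696 -0.0965  0.2311] [-0.3068  0.3188  0.0533  1.3056  0.0001 -0.4148] 0.08509727769562042
shelf_edge [244.8 344. ] 0.64 [ 0.6912 -0.0946  0.173 ]
tray_pull [248.7 198.6] 0.62 [ 0.6075 -0.103   0.055 ]
charger_top [245.3 289.3] 0.96 [ 0.7122 -0.0961  0.072 ]
yellow_pack_center [436.7  15.6] 0.73 [0.4227 0.0284 0.102 ]
yellow_pack_left_face [411.3  49.9] 0.68 [0.449 0.015 0.102]
yellow_pack_left_face [219. 308.] 0.5 [ 0.7165 -0.1226  0.102 ]
shift units [-0.1217 -0.0085  0.0013] turn units [ 0.      0.     -0.0001] deg [ 0.    0.   -0.02]
```

View pics/w1.png

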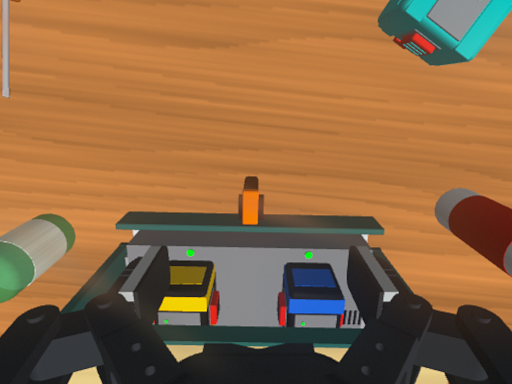

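Wrist view (upside-down, up = towards robot): pull with orange tip at (250,205), yellow pack at left (190,290) = right bay, blue at (313,290), turquoise look-alike at (440,20). It's the banded pack at (190,290) I want.

Run:
```python
from h import *
np.set_printoptions(precision=4,suppress=True)
c=cam('wrist');p=c['pixels'].astype(int)
r,g,b=p[...,0],p[...,1],p[...,2]
m=((g>180)&(r<110)&(b<110)).astype(np.uint8)
n,_,st,ce=cv2.connectedComponentsWithStats(m)
q=[atz(c,ce[i],.073) for i in range(1,n) if st[i,4]>6];print([ (ce[i],st[i,4]) for i in range(1,n)],q)
# tray lip: near edge of lip against wood, dark teal
hs=[]
for x in list(range(135,235,4))+list(range(270,370,4)):
    col=np.where((r[200:250,x]<70))[0]
    if len(col): hs.append((x,200+col[0]))
hs=np.array(hs,float);k=np.polyfit(hs[:,0],hs[:,1],1);res=hs[:,1]-np.polyval(k,hs[:,0]);print(k,abs(res).max())
a,bb=[atz(c,(x,np.polyval(k,x)),.03) for x in(135,370)];d=a-bb;print('yaw',np.degrees(np.arctan2(d[0],-d[1])))
m=((r>200)&(g>70)&(g<150)&(b<60)).astype(np.uint8);m[:170]=0;m[235:]=0;m[:,:220]=0;m[:,280:]=0
n,_,st,ce=cv2.connectedComponentsWithStats(m)
for i in range(1,n):
    if st[i,4]>30: print('orange',st[i],ce[i],atz(c,ce[i],.082))
q=c['P']; print(c['P'])
delta([.607,-.103,.231],np.radians(6))
```

```text
[(array([189.9744, 252.4103]), np.int32(39)), (array([308.1707, 254.3659]), np.int32(41)), (array([166.2, 321. ]), np.int32(10)), (array([302.6667, 322.8889]), np.int32(9))] [array([ 0.6704, -0.1612,  0.073 ]), array([ 0.6593, -0.0314,  0.073 ]), array([ 0.7657, -0.1861,  0.073 ]), array([ 0.7516, -0.0236,  0.073 ])]
[  0.0534 205.4596] 25.843107929044635
yaw 2.645836179536224
orange [243 191  16  33 493] [250.002  207.0041] [ 0.6067 -0.1008  0.082 ]
[ 0.4928 -0.1048  0.374 ]
shift units [-0.1461 -0.0433  0.0014] turn units [ 0.      0.     -0.0001] deg [ 0.    0.01 -0.01]
```

Call:
jog_arm(increments=[[[-0.147,-0.035,0,0,0,0,0],[0,0,0,0,0,0.007,0],[0,0,0.153,0,0,0,0],[0,0,0.153,0,0,0,0],[0,0,0.153,0,0,0,0],[0,0,0.153,0,0,0,0],[0,0,0.153,0,0,0,0],[0,0,0,0,0,0,0],[0,0,0,0,0,0,255],[0,0,0,0,0,0,255],[0,0,0,0,0,0,255],[0,0,0,0,0,0,255],[0,0,0,0,0,0,255],[0,0,0,0,0,0,255]]], force=30)

```text
clock: 4.85
tcp_pos: [0.6079, -0.1009, 0.0416]
orientation: [0.001, -0.042, 0.999, -0.0]
wrist_force: [-0.7, 1.2, 5.5]
finger_gap: 0.0156
grip_force: 31.4
```

Call:
jog_arm(increments=[[[0.02,0,0,0,0,0,255],[0.06,0,0,0,0,0,255],[0.08,0,0,0,0,0,255],[0.08,0,0,0,0,0,255],[0.08,0,0,0,0,0,255],[0.08,0,0,0,0,0,255],[0.06,0,0,0,0,0,255],[0.04,0,0,0,0,0,255],[0.03,0,0,0,0,0,255],[0.02,0,0,0,0,0,255],[0.01,0,0,0,0,0,255],[0.01,0,0,0,0,0,255],[0,0,0,0,0,0,255]]])

```text
clock: 6.15
tcp_pos: [0.4685, -0.1129, 0.0415]
orientation: [0.004, -0.042, 0.999, 0.0]
wrist_force: [8.3, 4.6, 2.1]
finger_gap: 0.0157
grip_force: 33.1
```

Call:
jog_arm(increments=[[[0.01,0,0,0,0,0,255],[0.01,0,0,0,0,0,255],[0.01,0,0,0,0,0,255],[0,0,0,0,0,0,255]]])

```text
clock: 6.55
tcp_pos: [0.4682, -0.113, 0.0418]
orientation: [0.011, -0.043, 0.999, 0.001]
wrist_force: [29.9, 10.3, -17.9]
finger_gap: 0.0157
grip_force: 30.7
```

Call:
jog_arm(increments=[[[-0.038,0,0,0,0,0,255],[0,0,0,0,0,0,0],[0,0,0,0,0,0,0],[0,0,0,0,0,0,0],[0,0,0,0,0,0,0],[0,0,0,0,0,0,0],[0,0,0,0,0,0,0],[0,0,-0.152,0,0,0,0],[0,0,-0.152,0,0,0,0],[0,0,-0.152,0,0,0,0],[0,0,-0.152,0,0,0,0],[0,0,-0.152,0,0,0,0],[-0.104,-0.065,0,0,0,0,0],[-0.104,-0.065,0,0,0,0,0],[-0.104,-0.065,0,0,0,0,0],[-0.104,-0.065,0,0,0,0,0],[0,0,0,0,0,0,0],[0,0,0,0,0,0,0]]])

```text
clock: 8.35
tcp_pos: [0.5758, -0.1689, 0.2291]
orientation: [-0.001, -0.041, 0.999, 0.001]
wrist_force: [-0.6, 1.0, 0.0]
finger_gap: 0.0853
grip_force: 0.0
```

```bash
cat > look.py <<'E'
from h import *
import sys
np.set_printoptions(precision=4,suppress=True)
s=env.get_state();print(s['clock'],s['tcp_pos'],s['orientation'],s['joint_pos'],s['wrist_force'])
for n in['wrist','top','scene']:
    c=cam(n);save(c,n+sys.argv[1])
    for t,z in dict(tray_pull=.055,charger_top=.072,yellow_pack_center=.102,blue_pack_center=.102,yellow_pack_left_face=.102,yellow_pack_right_face=.102).items():
        for r in spotter.landmark_of(t,n)[:2]: print(n,t,np.round(r['uv'],1),round(r['conf'],2),atz(c,r['uv'],z))
E
python3 look.py 2.png
```

```text
8.35 [ 0.5758 -0.1689  0.2291] [-0.0008 -0.0413  0.9991  0.0005] [-0.4191  0.365   0.1142  1.3219  0.0001 -0.5018] [-0.5872  1.0476  0.0281]
wrist tray_pull [327.6  63.2] 0.86 [ 0.4692 -0.1111  0.055 ]
wrist charger_top [320.3 176.9] 0.92 [ 0.5772 -0.1058  0.072 ]
wrist yellow_pack_center [256.7 187.1] 0.62 [ 0.5839 -0.1697  0.102 ]
wrist blue_pack_center [397.9 183.6] 0.88 [ 0.5699 -0.0409  0.102 ]
wrist yellow_pack_left_face [490.2  44.7] 0.69 [0.4492 0.0072 0.102 ]
wrist yellow_pack_left_face [297.6 184. ] 0.68 [ 0.5778 -0.1326  0.102 ]
wrist yellow_pack_right_face [222.6 183.1] 0.57 [ 0.5826 -0.2011  0.102 ]
top charger_top [277.4 191.7] 0.97 [ 0.5865 -0.1005  0.072 ]
top yellow_pack_center [235.1 243.3] 0.83 [0.4098 0.0407 0.102 ]
top yellow_pack_center [316.8 251.3] 0.64 [ 0.3814 -0.2244  0.102 ]
top blue_pack_center [260.2 199.1] 0.78 [ 0.5556 -0.042   0.102 ]
top yellow_pack_right_face [198.1 192.4] 0.17 [0.5801 0.1643 0.102 ]
scene tray_pull [215.8 225. ] 0.74 [ 0.4708 -0.1069  0.055 ]
scene tray_pull [263.3 232.6] 0.7 [ 0.587  -0.1756  0.055 ]
scene charger_top [251.  209.2] 0.82 [ 0.5775 -0.0999  0.072 ]
scene charger_top [257.3 222.4] 0.29 [ 0.5789 -0.1491  0.072 ]
scene yellow_pack_center [181.2 186.1] 0.87 [0.4095 0.0241 0.102 ]
scene yellow_pack_center [195.8 269.7] 0.79 [ 0.3794 -0.2547  0.102 ]
scene blue_pack_center [242.7 191.6] 0.71 [ 0.5687 -0.0546  0.102 ]
scene blue_pack_center [258.3 218.9] 0.66 [ 0.5782 -0.1595  0.102 ]
scene yellow_pack_left_face [191.4 186.6] 0.51 [0.4365 0.0125 0.102 ]
scene yellow_pack_left_face [211.2 270.9] 0.37 [ 0.4146 -0.2708  0.102 ]
scene yellow_pack_right_face [263.9 228.9] 0.53 [ 0.5812 -0.1955  0.102 ]
scene yellow_pack_right_face [187.8 272.2] 0.44 [ 0.3588 -0.2549  0.102 ]
```

View pics/wrist2.png

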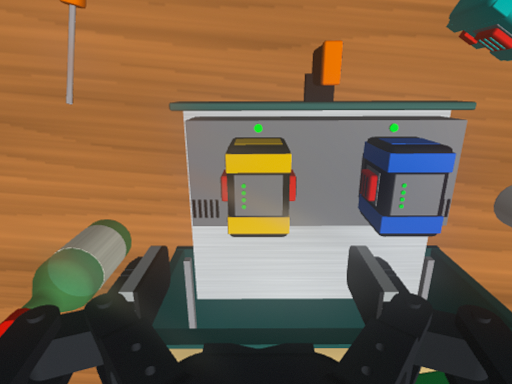

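```bash
python3 - <<'E'
from h import *
np.set_printoptions(precision=4,suppress=True)
c=cam('wrist');p=c['pixels'].astype(int);r,g,b=p[...,0],p[...,1],p[...,2]
def comps(m,z,box):
    m=m.astype(np.uint8);k=np.zeros_like(m);x0,y0,x1,y1=box;k[y0:y1,x0:x1]=m[y0:y1,x0:x1]
    n,_,st,ce=cv2.connectedComponentsWithStats(k)
    for i in range(1,n):
        if st[i,4]>15:
            print(st[i],ce[i],atz(c,ce[i],z))
print('led');comps((g>180)&(r<110)&(b<110),.073,(200,110,450,145))
print('red');comps((r>150)&(g<90)&(b<90),.115,(200,150,320,230))
print('yellow');comps((r>170)&(g>130)&(b<90),.132,(200,130,320,250))
print('orange');comps((r>200)&(g>70)&(g<150)&(b<60),.082,(290,30,360,110))
# left/right limits of red, at catch's top z=.115
m=(r>150)&(g<90)&(b<90);m[:150]=0;m[230:]=0;xs=np.where(m[:,200:320].any(0))[0]+200
for v in(170,185,200):
  x=np.where(m[v,200:320])[0]+200
  if len(x): a,d=atz(c,(x[0]-.5,v),.115),atz(c,(x[-1]+.5,v),.115);print(v,x[0],x[-1],a,d,(a+d)/2,np.linalg.norm(a-d))
delta([.58,-.169,.078],np.radians(4.9))
E
python3 -c "
import cv2;a=cv2.imread('pics/wrist2.png')[120:250,200:320];cv2.imwrite('pics/crop.png',cv2.resize(a,None,fx=4,fy=4))"
```

```text
led
[254 123   9   9  58] [258.0345 127.3103] [ 0.5336 -0.1727  0.073 ]
[390 123   9   9  60] [393.7667 126.8333] [ 0.5223 -0.0427  0.073 ]
red
[222 175   6  25 133] [224.2857 187.7669] [ 0.5835 -0.1983  0.115 ]
[289 175   7  25 156] [292.2051 187.4359] [ 0.5782 -0.1389  0.115 ]
yellow
[ 226  153   66   19 1240] [258.1331 161.9758] [ 0.5541 -0.171   0.132 ]
[ 228  216   61   17 1036] [257.971  223.9923] [ 0.608  -0.1666  0.132 ]
orange
[323  40  20  44 751] [332.5446  61.3395] [ 0.4703 -0.1125  0.082 ]
185 222 295 [ 0.5811 -0.2009  0.115 ] [ 0.5758 -0.1363  0.115 ] [ 0.5785 -0.1686  0.115 ] 0.06486271261852472
shift units [-0.0156 -0.0023  0.6079] turn units [ 0.0001 -0.     -0.0008] deg [ 0.01 -0.   -0.14]
```

View pics/crop.png

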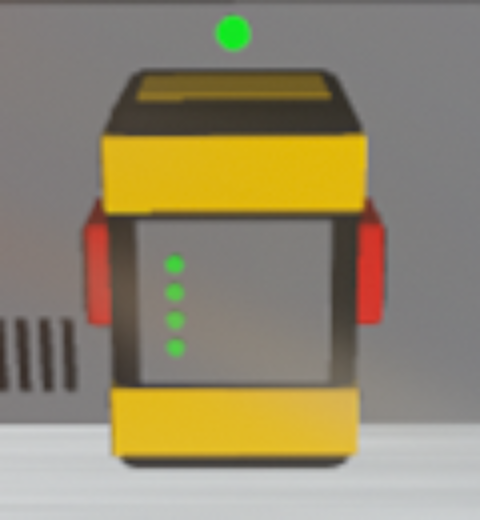

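The crop confirms it: yellow bands, with red catches at crop (97,270) and (370,270). The tray is out.

Call:
jog_arm(increments=[[[-0.018,-0.001,0,0,0,0,0],[0,0,0.12,0,0,0,0],[0,0,0.12,0,0,0,0],[0,0,0.12,0,0,0,0],[0,0,0.1,0,0,0,0],[0,0,0.08,0,0,0,0],[0,0,0.064,0,0,0,0],[0,0,0,0,0,0,0],[0,0,0,0,0,0,0]]], force=40)

```text
clock: 10.35
tcp_pos: [0.5807, -0.1686, 0.0791]
orientation: [-0.0, -0.042, 0.999, 0.0]
wrist_force: [0.2, 0.4, 0.2]
finger_gap: 0.0853
grip_force: 0.0
```

Run:
```python
from h import *
c=cam('wrist');save(c,'w3.png');delta([.5805,-.1687,.078],np.radians(4.95))
```

```text
shift units [0.0029 0.0009 0.0073] turn units [-0.0001  0.0003 -0.001 ] deg [-0.02  0.06 -0.19]
```

View pics/w3.png

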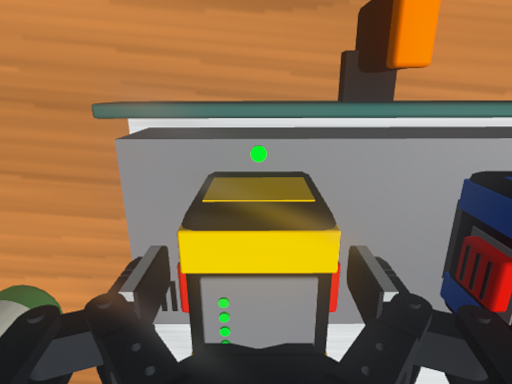

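Fingers straddle the pack centrally: pads at columns 168 and 348, catches at 180 and 338. Closing.

Call:
jog_arm(increments=[[[0,0,0,0,0,0,255],[0,0,0,0,0,0,255],[0,0,0,0,0,0,255],[0,0,0,0,0,0,255],[0,0,0,0,0,0,255],[0,0,0,0,0,0,255],[0,0,0,0,0,0,255],[0,0,0,0,0,0,255]]], force=40)

```text
clock: 11.2
tcp_pos: [0.5821, -0.1686, 0.0817]
orientation: [0.002, -0.042, 0.999, -0.0]
wrist_force: [-1.2, 3.4, 9.9]
finger_gap: 0.0532
grip_force: 43.6
```

Call:
jog_arm(increments=[[[0,0,-0.01,0,0,0,255],[0,0,-0.01,0,0,0,255],[0,0,-0.01,0,0,0,255],[0,0,-0.01,0,0,0,255],[0,0,0,0,0,0,255]]])

```text
clock: 11.7
tcp_pos: [0.5805, -0.1687, 0.089]
orientation: [-0.0, -0.041, 0.999, 0.0]
wrist_force: [0.9, 0.6, -4.4]
finger_gap: 0.0524
grip_force: 43.4
```

Call:
jog_arm(increments=[[[0,0,-0.02,0,0,0,255],[0,0,-0.03,0,0,0,255],[0,0,-0.04,0,0,0,255],[0,0,-0.04,0,0,0,255],[0,0,-0.04,0,0,0,255],[0,0,-0.05,0,0,0,255],[0,0,-0.05,0,0,0,255],[0,0,-0.05,0,0,0,255],[0,0,-0.05,0,0,0,255],[0,0,-0.04,0,0,0,255],[0,0,-0.03,0,0,0,255],[0,0,-0.01,0,0,0,255],[0,0,0,0,0,0,255],[0,0,0,0,0,0,255],[0,0,0,0,0,0,255]]])

```text
clock: 13.2
tcp_pos: [0.5802, -0.1685, 0.2007]
orientation: [-0.001, -0.042, 0.999, 0.0]
wrist_force: [0.1, -0.1, -4.7]
finger_gap: 0.0528
grip_force: 43.8
```

```bash
python3 look.py 4.png | grep -v "_face"
python3 - <<'E'
import cv2
a=cv2.imread('pics/scene4.png')[130:300,170:340];b=cv2.imread('pics/wrist4.png')
cv2.imwrite('pics/both4.png',cv2.hconcat([cv2.resize(a,(384,384)),b[:,60:460]]))
E
```

```text
13.2 [ 0.5802 -0.1685  0.2007] [-0.0006 -0.0415  0.9991  0.0004] [-0.4155  0.3808  0.068   1.2594  0.0001 -0.4986] [ 0.069  -0.0885 -4.6658]
wrist tray_pull [333.8  56.1] 0.94 [ 0.4702 -0.1122  0.055 ]
wrist blue_pack_center [411.3 189.3] 0.83 [ 0.5707 -0.0426  0.102 ]
top charger_top [277.4 192.6] 0.85 [ 0.5833 -0.1004  0.072 ]
top yellow_pack_center [316.2 250.6] 0.8 [ 0.3837 -0.2225  0.102 ]
top yellow_pack_center [236.1 240.9] 0.53 [0.4176 0.0375 0.102 ]
top blue_pack_center [260.4 196.6] 0.74 [ 0.564  -0.0428  0.102 ]
scene tray_pull [216.2 228. ] 0.94 [ 0.4689 -0.1171  0.055 ]
scene charger_top [249.6 211.5] 0.91 [ 0.5712 -0.1062  0.072 ]
scene charger_top [302.4 156.7] 0.36 [0.7942 0.0401 0.072 ]
scene yellow_pack_center [257.4 192.2] 0.96 [ 0.6071 -0.0707  0.102 ]
scene yellow_pack_center [182.3 188.2] 0.89 [0.4106 0.0154 0.102 ]
scene blue_pack_center [243.1 188.2] 0.65 [ 0.5738 -0.0431  0.102 ]
```

View pics/both4.png

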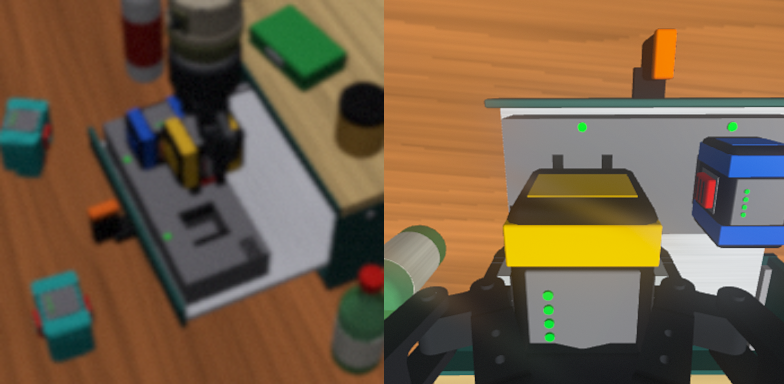

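The pack is up and upright between the fingers, its bay is empty, the blue pack is seated and the tray is still out. The wrist carries a steady 4.7 N.

```bash
python3 -c "
from h import *
print(ticket.hand_in())"
```

```text
the job is handed in; nothing more can be done
None
```

The job is handed in: the tray is pulled out to its stop, and the yellow-banded pack is held upright by its squeezed catches about 12 cm above its seat (stem tip about 9 cm clear of the charger), with the blue-banded pack still in its bay.

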